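# Shut and lock the proofing press

## Robot

A 6-joint arm with a two-finger parallel gripper is mounted at the origin on the work surface. World frame = base frame: x ahead of the robot, y to its left, z up, the work surface at z = 0. Lengths are in m, angles in degrees, forces in N, time in s.
With the tool pointing down it reaches from about 0.4 to 0.825 m from the base axis. Payload 7 kg.
Tool frame: the origin (TCP) lies midway between the tips of the shut fingers; the grasp point (between the pads) lies r.grasp_offset behind it (r.grasp_offset is the distance from the TCP to the grasp point, in m); x points along the fingers, z is the direction in which the jaws open and shut, and the axes are right-handed (so a half turn about x gives the same grasp; the last joint's range is limited). The gripper opens to 88 mm and grips with 3 to 60 N. Pads are 19 mm wide; open, the fingers measure 130 mm over their backs; the gripper's body (78 mm by 193 mm) begins 47 mm behind the grasp point.
Start: joints at [85.205, 20.546, 0.682, 0, -70.136, -16.507], TCP at [0.245, 0.629, 0.203] pointing down, gripper open.
Joint ranges: [-176.03, 176.03], [-82.01, 121.73], [-58.28, 71.71], [-173.87, 95.51], [-174.79, -0.11], [-173.66, 173.66]. Speed limits (degrees/s): [136.94, 136.94, 172.46, 180, 180, 180].

## Interface

Orientations are given as [roll, pitch, yaw] about the fixed x, y, z axes, in that order (R = Rz(yaw) Ry(pitch) Rx(roll)).
In Python, from plant import readout, vision, close_job, r gives the robot as it stands.
- The arm moves only by the shell command python3 -m handwheel 'ROWS' [OPENING] [FORCE]. ROWS is JSON, a list that holds one entry, the list of rows, each a list of 4 numbers: the shift along the world's x, y, z in units of 40 mm (1.0 is 40 mm), then the turn about the world's z in units of 5 degrees (1.0 is 5 degrees). In form: [[[tx, ty, tz, roll], ...]]. A call has 1 to 8 rows; each row shifts and turns the pose as measured when the row begins; what a row does not reach is not made up. A row lasts 1/10 s, in which the tool goes at most 50 mm and 8.59 degrees, less where a joint would pass 70% of its speed; a pose out of reach is approached as far as the arm can. A call is refused whole if a number of a shift passes 1 or a number of a turn 1, either way. A call with a gripper value outside its range is refused whole. OPENING is the finger opening in mm, from 0 to 87.6, set as the call begins (- or left out, the last holds). The fingers move at their own pace and stop on an object; FORCE is the grip in N (left out, the last holds). Time passes only in rows, so rows that do not move let the fingers close. It gives the time, the measured TCP pose, the force and the opening at its end, in the units of the state.
- readout.get_state(): the state, without advancing time (a new reading comes with each control period).
- vision.capture(name): name is "scene" or "top" or "wrist"; returns the picture (400x640x3 uint8, blue, green, red); there is no depth.
- vision.get_calibration(name): a dict with "intrinsics" (3x3 intrinsics, pixels), "pose" (4x4, takes a point from camera to world coordinates). Camera axes: x right, y up, looking along -z (the intrinsics and any distortion apply to the point x, -y, -z); pixel columns grow to the right and rows downward; lengths in m; the calibration is good to about 2 mm. A picture is of the moment at which its call begins: read the wrist's pose just before it. get_calibration takes no time and is no camera call; for the wrist camera it gives the pose at the moment of the call.
- close_job(): hands the job in, once; it reports no verdict.
The state is a dict: "time_s": time; "joints": joint angles; "qd": joint speeds; "joint_torque": joint torques, N m; "tcp_pos": TCP position; "eef_rot": TCP orientation; "contact_force": force on the tool from outside, world axes, zero at the start; "moment": the same for the moment, N m; "gripper_width": finger opening in m.
Only numpy, scipy, OpenCV 4.12 (cv2) and the standard library are available. Lean on these libraries where they do the work, as an engineer would, in place of code of your own. Each camera call takes 0.05 s, during which the arm holds its last target.

## Task

Take a proof of the bull: swing the press's platen gently down onto the block, then press the wing latch down just far enough for its stud to clear the keeper and turn it a quarter turn clockwise until it springs up into its locked detent. Do not force the stud against the keeper or its buffer, leave the bottles and tools lying where they are, and let go.

Things in the scene. Friction and masses are not known exactly. Their poses are not given: they have to be found in the camera images.
- press: Tabletop proofing press, fixed: plywood bed 220 x 240 mm, on it a relief block of a bull (top 60 mm above the table), a hinged aluminium platen with sponge packing under it, and a quarter-turn latch at its front. Origin on the table under the press; x points from the latch to the hinge, z up. The latch axis is at x = -105 mm, y = 0 when the platen is shut.
- platen_hinge (a point): Middle of the platen's hinge axis, which runs along the press's y at x = +125 mm, z = 72 mm. From it the platen reaches 260 mm to its free edge (at the robot's side), 220 mm wide, 12 mm thick; its outer face lies 10 mm above the axis when shut. The latch axis is 230 mm from the hinge.
- platen (a joint): Angle of the platen, rad: 0 = level, grows as the free edge rises; starts 0.8 to 1.15. Stiff hinge: stays where left when well open, sinks by itself below about 0.6. A few newtons on its outer face near the free edge swing it down. Its packing meets the block at 0.04 (at up to 0.1 the stud may sit on the keeper if the wing is askew); locked it reads -0.032 to +0.032.
- wing (a joint): Angle of the wing, rad: 0 = bar in line with the press's x (unlocked: the stud can enter the keeper), grows clockwise seen from above; pi/2 = bar along y (locked). Starts within 0.3 of 0; turns from -0.4 to 1.75 with light friction, so closing jaws on the bar turn it square to them.
- wing_grip (a point): Middle of the steel wing bar to pinch and turn: 44 mm long, 10 mm thick, 22 mm high, on a round flange 40 mm across that turns with it and can be pushed on. The point is on the latch axis half-way up the bar: 11 mm above the flange, 11 mm below the bar's top, 17 mm above the platen's outer face. x along the bar, z along the latch axis.
- stud: Stud under the wing, turning with it: 10 mm shank, and near its foot a cross pin 34 mm long, 6 mm thick, in line with the bar, 42 mm under the platen's outer face. Origin on the latch axis at that face. Pressed down with the wing within 0.15 rad of 0, the pin goes through the keeper's slot; then it turns clockwise under two lips, and at pi/2 springs up 4 mm into a groove: locked.
- keeper_slot (a point): Steel keeper on the bed's front edge, 36 x 43 mm seen from above, slot along the press's x. The point is in the middle of the slot, nominally at its top (51 mm above the table); in truth the keeper is bolted up to 7 mm higher or lower, not measured, so how far to press must be felt. With the pin not yet under the lips the wing turns only about 0.2 rad.
- buffer (a point): Nominal top of the rubber buffer in the keeper, on the latch axis (up to 7 mm off in height like the keeper). The packing takes a push of 8 to 12 N on the wing; 0.7 mm after the pin clears the lips the stud meets the buffer (10 N per mm) and the push climbs: 15 to 18 N in all is right, over about 25 N forces it. Locked and let go, the pin pulls up on the keeper with 3 to 10 N.
- paint_ochre: ochre squeeze bottle of paint, 66 mm across, 170 mm high, standing; origin under its middle. Bystander.
- brayer: ink roller lying flat to the left of the press (seen from the robot), 180 mm long along its x, roller 90 mm wide, 32 mm high. Bystander.
- ink_knife: ink knife lying flat to the right of the press, 185 mm long along its x, 22 mm wide, 14 mm high. Bystander.
- spare_block: spare wooden relief block with a bull on it, 85 x 75 x 20 mm, lying to the right of the press; origin under its middle. Bystander.

How it is judged (in metres and radians):
On the way:
1. the platen is swung down over the block (value of joint platen below 0.12 rad), for 0.2 s.
At the end, for the whole second after the job is handed in: The platen is down and at rest (its angle under 0.034 rad), the wing stands a quarter turn clockwise (1.40 to 1.74 rad) and the stud is caught in the keeper, pulling up on it with more than 1.5 N; nothing touches it (value of joint wing between 1.4 and 1.74 rad and value of joint platen between -0.06 and 0.034 rad and contact force between stud and press above 1.5 N and velocity of joint platen between -0.05 and 0.05 rad/s).
It fails at once if before it is locked, the robot forces the stud against the keeper or its buffer (more than 16 N between them) (contact force between stud and press above 16 N and value of joint wing below 1.3 rad and contact force between the fingers and press above 4 N).
It fails at once if the platen is slammed (faster than 3 rad/s) (velocity of joint platen below -3 rad/s).
It fails at once if a bystander is moved more than 25 mm (distance of any of paint_ochre, brayer, ink_knife, spare_block from where it was at the start of the episode above 0.025 m).
It also fails if it takes over 72 s, if anything falls off the work surface, if the arm or the gripper's body presses on something with over 40 N, if the wrist force passes 120 N, or if a joint passes its speed limit or range.

## Working session

There is one attempt and no reset: what is moved stays moved. The work goes in short steps, Python scripts to look and compute and a shell command to move; the robot and the scene stay as the last step left them, time stands still between calls to the robot, and variables do not carry over. Pictures are saved under pics/ and viewed, and the job is handed in when it is done.

```bash
ls; mkdir -p pics; python3 - <<'E'
from plant import readout, vision, r
import cv2
print(readout.get_state(), r.grasp_offset)
for n in("scene","top","wrist"):
    c=vision.get_calibration(n);print(n,c)
    cv2.imwrite(f"pics/{n}0.png",vision.capture(n))
E
```

```text
pics
{'time_s': 0.0, 'joints': array([ 8.52039773e+01,  2.05925396e+01,  6.34096408e-01, -2.09264195e-02,
       -7.01358285e+01, -1.65081400e+01]), 'qd': array([ 0.08782542, -0.0884429 , -0.03338795, -0.04014318,  0.01800647,
       -0.01032018]), 'joint_torque': array([-2.05123561e-04, -5.82707798e+01,  2.93053526e+01,  6.99675679e+00,
        6.88621847e-03, -1.91535955e-04]), 'tcp_pos': array([0.24505766, 0.62837681, 0.20161017]), 'eef_rot': array([   4.72272407,   89.90369696, -106.58856544]), 'contact_force': array([ 0.35879318,  0.07105411, -0.59894971]), 'moment': array([-0.02276465, -0.02110797,  0.04982872]), 'gripper_width': 0.08776393978706759} 0.0188
scene {'intrinsics': array([[490.54924612,   0.        , 311.71886324],
       [  0.        , 490.54924612, 198.17132958],
       [  0.        ,   0.        ,   1.        ]]), 'pose': array([[ 0.84697898,  0.32869153, -0.41783787,  0.18115516],
       [-0.53153463,  0.53817709, -0.65409201, -0.59536051],
       [ 0.00987626,  0.77609748,  0.63053561,  0.71927722],
       [ 0.        ,  0.        ,  0.        ,  1.        ]])
[... 159 characters left out ...]
  1.        ]]), 'pose': array([[-0.01233173,  0.99255543, -0.12116788,  0.45697608],
       [-0.99970729, -0.01476067, -0.01916901,  0.02853937],
       [-0.02081483,  0.12089602,  0.99244692,  1.22587006],
       [ 0.        ,  0.        ,  0.        ,  1.        ]])}
wrist {'intrinsics': array([[289.44839501,   0.        , 319.22046081],
       [  0.        , 289.44839501, 198.64231327],
       [  0.        ,   0.        ,   1.        ]]), 'pose': array([[-0.36413771,  0.88953089,  0.2759321 ,  0.32121646],
       [-0.93134167, -0.34859379, -0.10528563,  0.60052206],
       [ 0.0025334 , -0.29532553,  0.95539333,  0.38538821],
       [ 0.        ,  0.        ,  0.        ,  1.        ]])}
```

View pics/scene0.png

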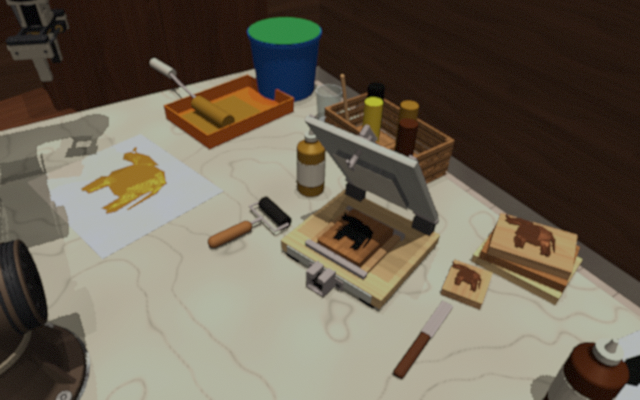

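View pics/top0.png

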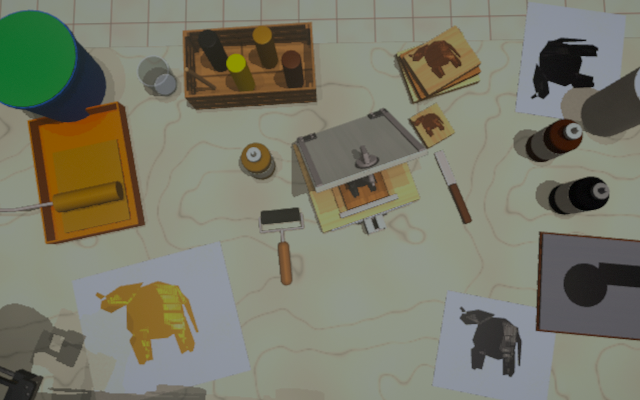

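View pics/wrist0.png

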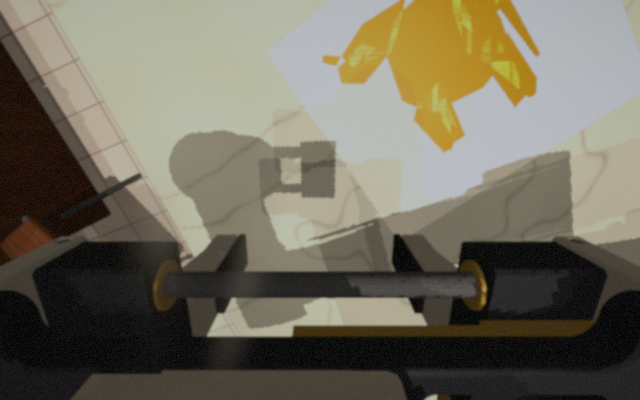

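```bash
python3 - <<'E'
import cv2
a=cv2.imread("pics/top0.png")[95:245,280:480]
cv2.imwrite("pics/topc.png",cv2.resize(a,None,fx=4,fy=4,interpolation=cv2.INTER_CUBIC))
a=cv2.imread("pics/scene0.png")[105:305,270:450]
cv2.imwrite("pics/scenec.png",cv2.resize(a,None,fx=3,fy=3,interpolation=cv2.INTER_CUBIC))
E
```

```text
(no output)
```

View pics/topc.png

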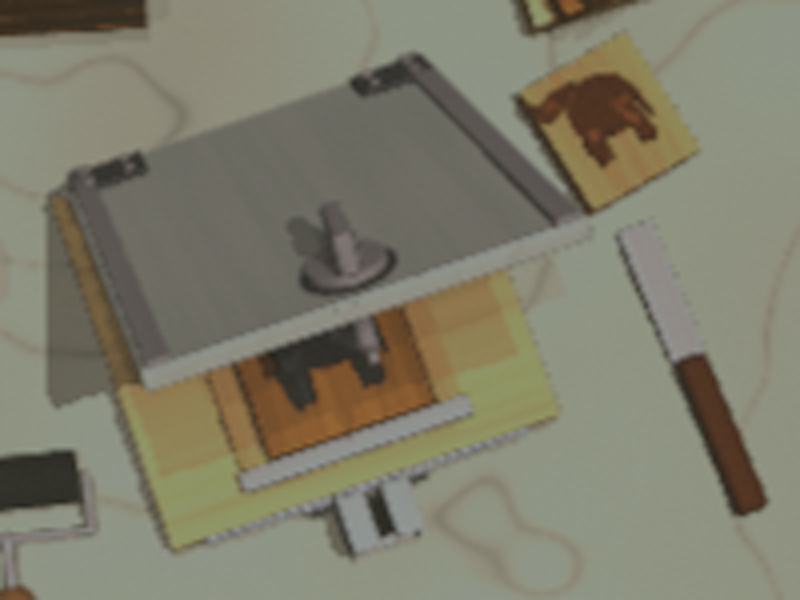

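View pics/scenec.png

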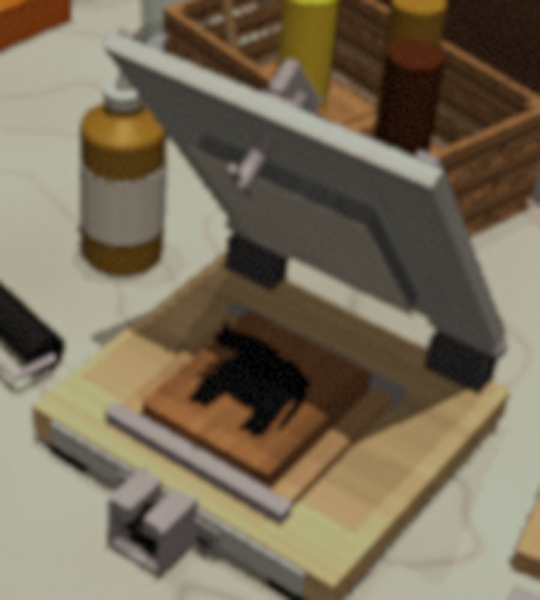

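```bash
cat > h.py <<'E'
import numpy as np, cv2
from scipy.optimize import least_squares
from plant import vision
def proj(cal,P):
    K,T=cal["intrinsics"],cal["pose"]
    c=(np.atleast_2d(P)-T[:3,3])@T[:3,:3]
    return np.c_[K[0,2]+K[0,0]*c[:,0]/-c[:,2], K[1,2]+K[1,1]*c[:,1]/c[:,2]]
def unproj(cal,uv,z):
    K,T=cal["intrinsics"],cal["pose"]
    d=T[:3,:3]@np.array([(uv[0]-K[0,2])/K[0,0],-(uv[1]-K[1,2])/K[1,1],-1])
    return T[:3,3]+d*(z-T[2,3])/d[2]
def press(p,P):
    x,y,yaw=p[:3];c,s=np.cos(yaw),np.sin(yaw);P=np.atleast_2d(P)
    return np.c_[x+c*P[:,0]-s*P[:,1],y+s*P[:,0]+c*P[:,1],P[:,2]]
def plat(a,d,y,h):
    # d from hinge toward free edge, h above axis normal
    return [0.125-d*np.cos(a)-(-h)*np.sin(a)*1.0, y, 0.072+d*np.sin(a)+h*np.cos(a)]
E
python3 - <<'E'
from h import *
ct=vision.get_calibration("top");cs=vision.get_calibration("scene")
T=lambda u,v:(280+u/4,95+v/4); S=lambda u,v:(270+u/3,105+v/3)
# (cam, kind, params, pixel)
obs=[(ct,'k',(-.105,0,.051),T(380,512)),(cs,'k',(-.105,0,.051),S(155,497)),
(ct,'p',(.26,.11,.01),T(140,368)),(ct,'p',(.26,-.11,.01),T(587,213)),
(ct,'p',(.23,0,.01),T(348,270)),
(cs,'p',(.26,.11,.01),S(110,38)),(cs,'p',(.26,-.11,.01),S(440,160)),(cs,'p',(.26,-.11,-.002),S(432,185))]
def f(p):
    out=[]
    for c,k,q,uv in obs:
        P=q if k=='k' else plat(p[3],*q)
        out.append(proj(c,press(p,P))[0]-uv)
    return np.ravel(out)
s=least_squares(f,[.65,-.08,.2,.9],loss='soft_l1')
print(s.x,np.degrees(s.x[2]),f(s.x).reshape(-1,2).round(1))
p=s.x
print("latch shut",press(p,[-.105,0,.082]),"keeper by top",unproj(ct,T(380,512),.051),"edge top mid",press(p,plat(p[3],.26,0,.01)),"grip",press(p,plat(p[3],.23,0,.027)))
for u in [(330,205),(350,268)]: print(T(*u))
for w in(-.3,0,.3):
  e=[plat(p[3],.23+k*.022*np.cos(w),k*.022*np.sin(w),.038) for k in(1,-1)]
  print(w,(proj(ct,press(p,e))-[280,95])*4)
E
```

```text
[ 0.62747044 -0.05226938  0.33321118  0.97274771] 19.09159421328584 [[ 0.7  0.3]
 [-0.7 -1.2]
 [-0.5  1.4]
 [-0.  -0.2]
 [-0.5 -0.4]
 [-0.  -2.9]
 [ 1.4  2.4]
 [ 0.2  0.6]]
latch shut [[ 0.52824576 -0.0866127   0.082     ]] keeper by top [ 0.52897183 -0.08504026  0.051     ] edge top mid [[ 0.61506862 -0.05656186  0.29250364]] grip [[ 0.64430714 -0.04644192  0.27728208]]
(362.5, 146.25)
(367.5, 162.0)
-0.3 [[356.24509015 227.77348514]
 [306.98302248 205.63495148]]
0 [[343.4695118  233.32838483]
 [319.29871269 200.32515215]]
0.3 [[329.56647774 237.35069067]
 [332.64802979 196.43302484]]
```

```bash
python3 -m handwheel '[[[0,0,1,0],[0,0,1,0],[0.3,-0.5,1,0],[0.5,-1,1,1],[0.5,-1,0.5,1],[0.5,-1,0,1],[0.5,-1,0,1],[0.5,-1,0,1]]]' 0 20; python3 - <<'E'
from h import *
p=[.6275,-.0523,.3332]
for a in(.97,.9,.8,.7,.6,.5,.4,.3,.2,.1,.05):
    q=np.array(plat(a,.245,-.065,.01));q[0]+=.0095
    print(a,press(p,q)[0].round(4))
ct=vision.get_calibration("top");print(unproj(ct,(254,153),.17))
E
```

```text
time_s: 0.95
tcp_pos: [0.3538, 0.4082, 0.3758]
eef_rot: [23.4, 89.3, -61.7]
contact_force: [0.3, 0.2, -0.0]
gripper_width: 0.0291
0.97 [ 0.6528 -0.1123  0.2797]
0.9 [ 0.6393 -0.117   0.2701]
0.8 [ 0.6213 -0.1232  0.2547]
0.7 [ 0.6049 -0.1289  0.2375]
0.6 [ 0.5901 -0.134   0.2186]
0.5 [ 0.5772 -0.1385  0.1982]
0.4 [ 0.5663 -0.1423  0.1766]
0.3 [ 0.5575 -0.1453  0.154 ]
0.2 [ 0.5508 -0.1476  0.1305]
0.1 [ 0.5464 -0.1491  0.1064]
0.05 [ 0.5451 -0.1496  0.0942]
[0.67201175 0.17589114 0.17      ]
```

```bash
python3 -m handwheel '[[[0.6,-1,0,1],[0.6,-1,0,1],[0.6,-1,0,0.8],[0.6,-1,0,0],[0.6,-1,0,0],[0.6,-1,0,0],[0.6,-1,0,0],[0.6,-1,0,0]]]'; python3 -m handwheel '[[[0.6,-1,0,0],[0.6,-1,0,0],[0.6,-1,0,0],[0.6,-1,0,0],[0.5,-0.6,0,0],[0,0,0,0]]]'
```

```text
time_s: 1.75
tcp_pos: [0.5486, 0.0731, 0.3769]
eef_rot: [38.6, 89.3, -31.5]
contact_force: [0.7, 2.1, 0.8]
gripper_width: 0.0007
time_s: 2.35
tcp_pos: [0.6686, -0.125, 0.373]
eef_rot: [19.0, 89.5, -51.4]
contact_force: [0.1, 0.3, 0.9]
gripper_width: 0.0005
```

```bash
python3 - <<'E'
from h import *
from plant import readout
np.save("cw.npy",vision.get_calibration("wrist")["pose"])
a=vision.capture("wrist");cv2.imwrite("pics/w1.png",a)
print(readout.get_state()['joints'])
b=vision.capture("scene");cv2.imwrite("pics/s1.png",b)
E
```

```text
[  6.12109586  17.95630167  18.32500469   0.37412308 -90.11052646
 103.53076353]
```

View pics/w1.png

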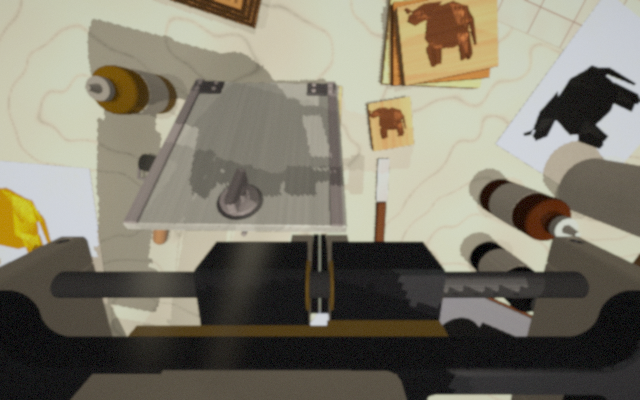

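View pics/s1.png

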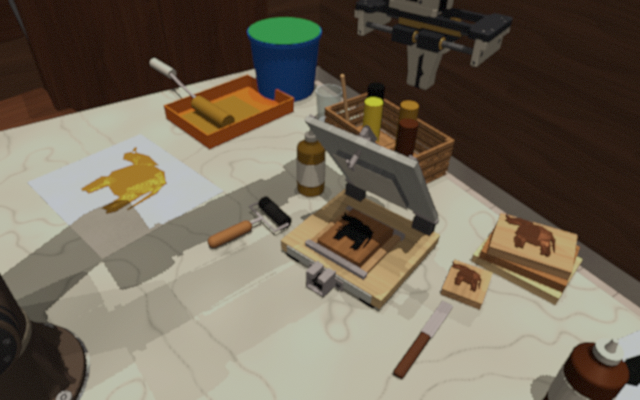

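```bash
python3 -m handwheel '[[[0.1,0.4,-0.8,0],[0,0,-0.8,0],[0,0,-0.2,0],[0,0,0,0]]]'; python3 -m handwheel '[[[-0.05,0,-0.1,0],[-0.1,0,-0.1,0],[-0.1,0,-0.1,0],[0,0,0,0]]]'
```

```text
time_s: 2.85
tcp_pos: [0.6704, -0.1033, 0.3035]
eef_rot: [43.7, 89.3, -26.4]
contact_force: [0.1, -0.1, 0.9]
gripper_width: 0.0008
time_s: 3.25
tcp_pos: [0.6606, -0.1024, 0.296]
eef_rot: [52.4, 88.9, -17.7]
contact_force: [0.6, 0.3, -1.5]
gripper_width: 0.0003
```

```bash
python3 -m handwheel '[[[-0.15,-0.1,-0.2,0],[-0.15,-0.1,-0.2,0],[-0.15,-0.05,-0.2,0],[0,0,0,0]]]'; python3 -m handwheel '[[[-0.2,-0.07,-0.16,0],[-0.2,-0.07,-0.16,0],[-0.2,-0.07,-0.18,0],[0,0,0,0]]]'
```

```text
time_s: 3.65
tcp_pos: [0.6407, -0.1138, 0.2707]
eef_rot: [53.8, 88.9, -16.3]
contact_force: [0.5, -0.1, 0.2]
gripper_width: 0.0005
time_s: 4.05
tcp_pos: [0.6146, -0.1233, 0.2502]
eef_rot: [51.9, 88.9, -18.2]
contact_force: [-0.7, 0.3, -0.8]
gripper_width: 0.0002
```

```bash
python3 - <<'E'
from h import *
b=vision.capture("scene");cv2.imwrite("pics/s2.png",cv2.resize(b[50:310,250:570],None,fx=2,fy=2))
b=vision.capture("wrist");cv2.imwrite("pics/w2.png",b)
E
```

```text
(no output)
```

View pics/s2.png

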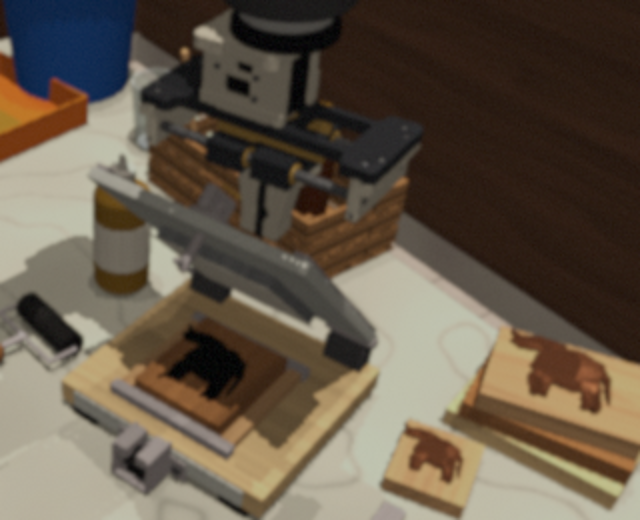

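View pics/w2.png

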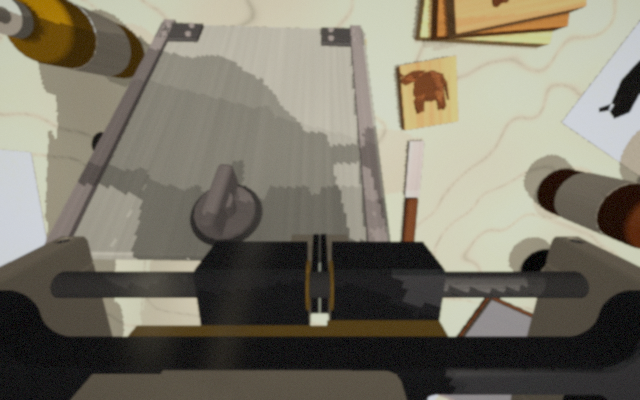

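```bash
python3 -m handwheel '[[[-0.19,-0.06,-0.22,0],[-0.19,-0.06,-0.23,0],[-0.18,-0.06,-0.24,0],[-0.17,-0.06,-0.25,0],[0,0,0,0]]]'; python3 - <<'E'
from h import *
b=vision.capture("scene");cv2.imwrite("pics/s3.png",cv2.resize(b[50:310,250:570],None,fx=2,fy=2))
E
```

```text
time_s: 4.65
tcp_pos: [0.5866, -0.1331, 0.2113]
eef_rot: [52.9, 88.7, -17.2]
contact_force: [0.0, -0.0, 0.0]
gripper_width: 0.0002
```

View pics/s3.png

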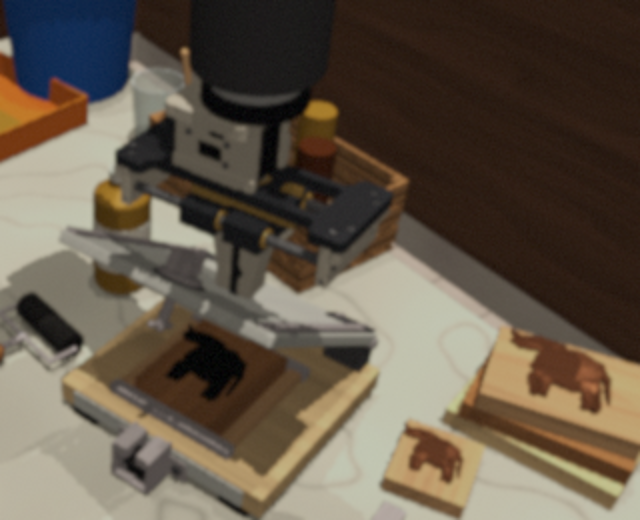

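```bash
python3 -m handwheel '[[[0,0,0,0],[0,0,0,0],[0,0,0,0],[0,0,0,0],[0,0,0,0],[0,0,0,0]]]'; python3 - <<'E'
from h import *
b=vision.capture("scene");cv2.imwrite("pics/s4.png",cv2.resize(b[50:310,250:570],None,fx=2,fy=2))
E
```

```text
time_s: 5.3
tcp_pos: [0.5894, -0.1329, 0.2135]
eef_rot: [53.9, 88.5, -16.1]
contact_force: [-0.5, 0.1, 1.0]
gripper_width: 0.0002
```

View pics/s4.png

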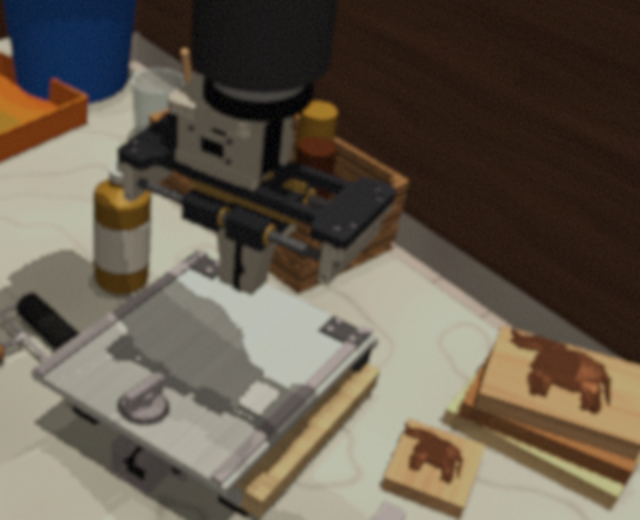

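```bash
python3 -m handwheel '[[[-0.1,0.1,0.5,0],[-0.4,0.3,0,0],[-0.4,0.3,0,0],[-0.4,0.3,0,0],[-0.2,0.2,0,0],[0,0,0,0]]]' 60; python3 - <<'E'
from h import *
c=vision.get_calibration("wrist");np.save("cw.npy",c["pose"])
b=vision.capture("wrist");cv2.imwrite("pics/w5.png",b)
b=vision.capture("scene");cv2.imwrite("pics/s5.png",cv2.resize(b[50:310,250:570],None,fx=2,fy=2))
b=vision.capture("top");cv2.imwrite("pics/t5.png",cv2.resize(b[95:245,280:480],None,fx=4,fy=4,interpolation=cv2.INTER_CUBIC))
E
```

```text
time_s: 5.95
tcp_pos: [0.5277, -0.0838, 0.2337]
eef_rot: [53.5, 88.5, -16.6]
contact_force: [0.1, 0.1, 0.1]
gripper_width: 0.043
```

View pics/w5.png

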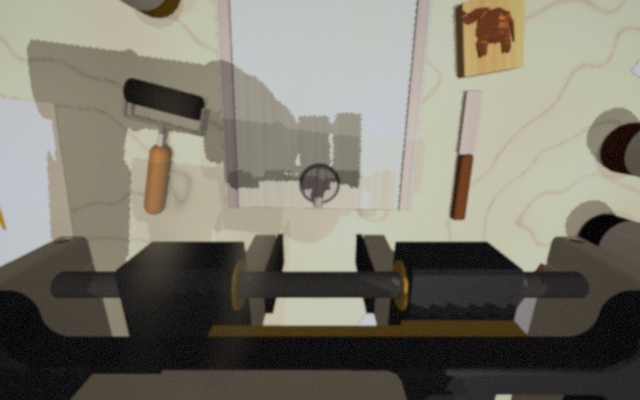

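View pics/s5.png

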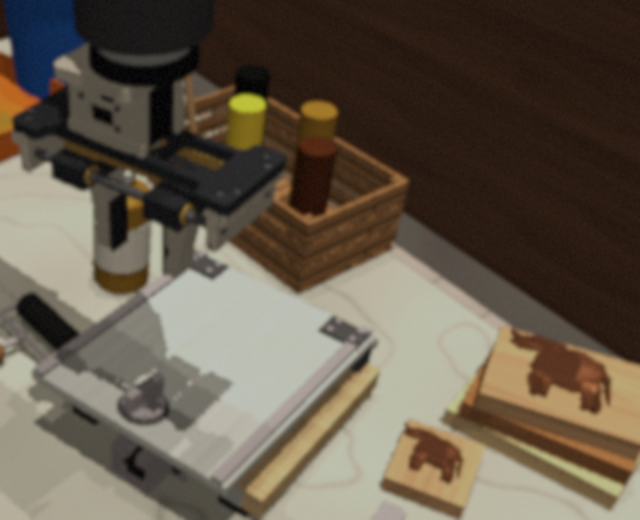

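View pics/t5.png

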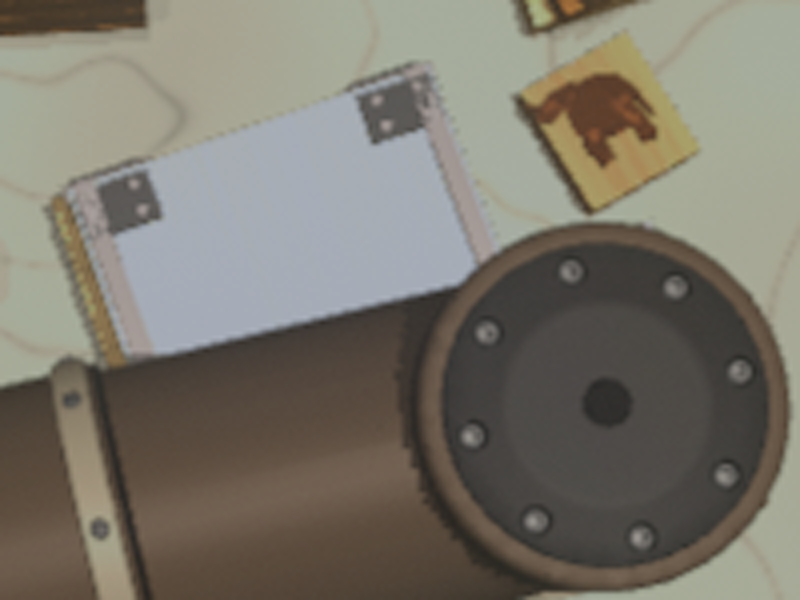

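```bash
python3 - <<'E'
from h import *
b=cv2.imread("pics/w5.png")
cv2.imwrite("pics/w5c.png",cv2.resize(b[140:230,210:430],None,fx=3.6,fy=3.6,interpolation=cv2.INTER_CUBIC))
b=vision.capture("scene");cv2.imwrite("pics/s5c.png",cv2.resize(b[200:310,260:400],None,fx=5,fy=5,interpolation=cv2.INTER_CUBIC))
E
```

```text
(no output)
```

View pics/w5c.png

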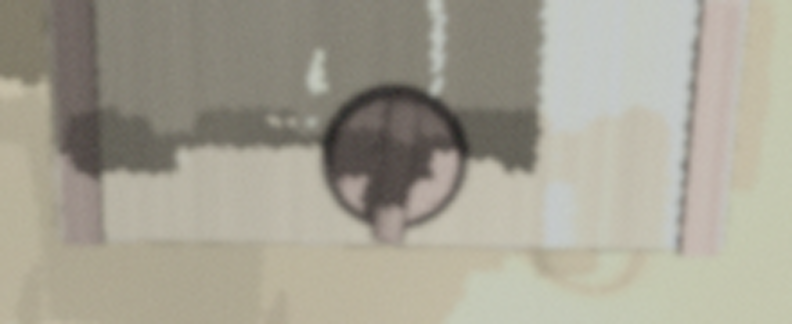

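View pics/s5c.png

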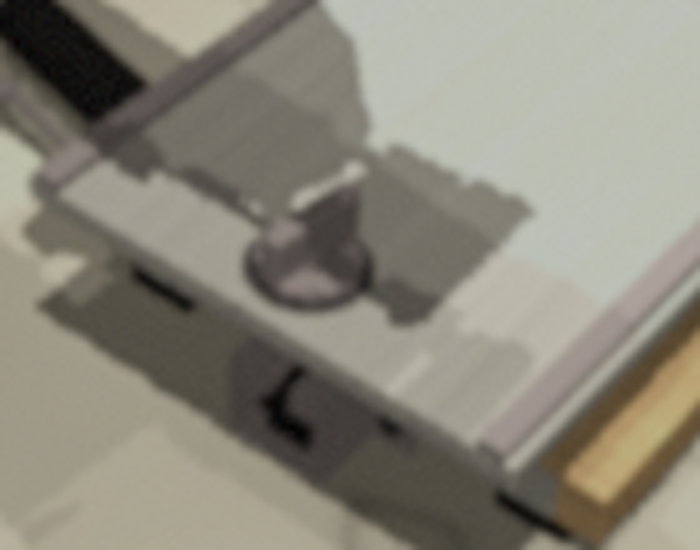

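```bash
python3 - <<'E'
from h import *
ct=vision.get_calibration("top");cs=vision.get_calibration("scene");cw=dict(vision.get_calibration("wrist"));cw["pose"]=np.load("cw.npy")
W=lambda u,v:(210+u/3.6,140+v/3.6); S=lambda u,v:(260+u/5,200+v/5);T=lambda u,v:(280+u/4,95+v/4)
obs=[(ct,'k',(-.105,0,.051),T(380,512)),
(cs,'p',(.23,0,.014),S(309,264)),(cw,'p',(.23,0,.016),W(395,155)),
(cs,'p',(.26,.11,.01),S(40,187)),(cs,'p',(.26,-.11,.01),S(490,458)),
(cw,'p',(.26,.11,.01),W(62,243)),(cw,'p',(.26,-.11,.01),W(722,253))]
p0=np.array([.6275,-.0523,.3332,.15])
def f(p):
    out=[]
    for c,k,q,uv in obs:
        P=q if k=='k' else plat(p[3],*q)
        out.append(proj(c,press(p,P))[0]-uv)
    return np.ravel(out)
s=least_squares(f,p0,loss='soft_l1');p=s.x
print(p,f(p).reshape(-1,2).round(1))
print("pose fixed",[ (a,f([*p0[:3],a]).reshape(-1,2).round(1)[1:3].tolist()) for a in(.05,.1,.15,.2)])
for w in(-.2,0,.2):
  e=[plat(p[3],.23+k*.022*np.cos(w),k*.022*np.sin(w),.038) for k in(1,-1)]
  print(w,((proj(cw,press(p,e))-[210,140])*3.6).round().tolist(),((proj(cs,press(p,e))-[260,200])*5).round().tolist())
print(press(p,plat(p[3],.23,0,.027)),press(p,[-.105,0,.08]))
E
```

```text
[ 0.62881034 -0.05222815  0.32645453  0.02884165] [[ 0.4 -0.2]
 [ 0.2  0.1]
 [ 0.   1.7]
 [-2.6 -1.6]
 [ 5.2  3.5]
 [-0.7 -0.5]
 [-0.1 -0.6]]
pose fixed [(0.05, [[0.1, -1.5], [0.4, 3.3]]), (0.1, [[0.8, -6.6], [0.6, 4.3]]), (0.15, [[1.7, -11.9], [0.9, 4.8]]), (0.2, [[2.8, -17.4], [1.2, 4.8]])]
-0.2 [[409.0, 245.0], [383.0, 104.0]] [[284.0, 253.0], [340.0, 178.0]]
0 [[395.0, 247.0], [398.0, 103.0]] [[273.0, 248.0], [351.0, 183.0]]
0.2 [[381.0, 245.0], [413.0, 105.0]] [[264.0, 242.0], [360.0, 189.0]]
[[ 0.53018398 -0.0856199   0.10562143]] [[ 0.52935588 -0.08590027  0.08      ]]
```

```bash
python3 -m handwheel '[[[0.05,-0.05,-0.8,-0.2],[0,0,-0.8,0],[0,0,-0.8,0],[0,0,-0.4,0],[0,0,0,0]]]' 50; python3 - <<'E'
from h import *
c=vision.get_calibration("wrist");np.save("cw.npy",c["pose"])
b=vision.capture("wrist");cv2.imwrite("pics/w6.png",b)
b=vision.capture("scene");cv2.imwrite("pics/s6.png",cv2.resize(b[200:310,260:400],None,fx=5,fy=5,interpolation=cv2.INTER_CUBIC))
E
```

```text
time_s: 6.65
tcp_pos: [0.5337, -0.0888, 0.1175]
eef_rot: [52.0, 88.4, -19.3]
contact_force: [0.5, 0.3, 0.1]
gripper_width: 0.05
```

View pics/w6.png

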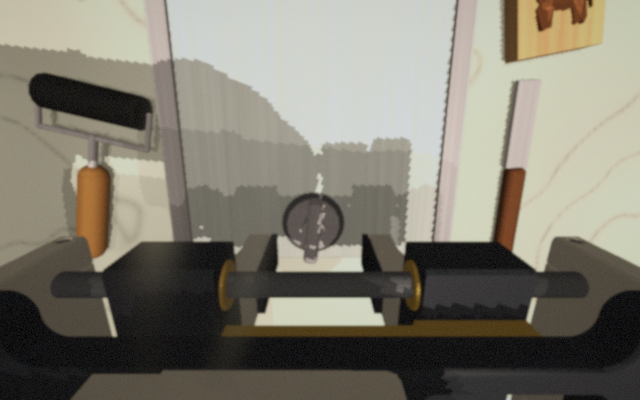

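View pics/s6.png

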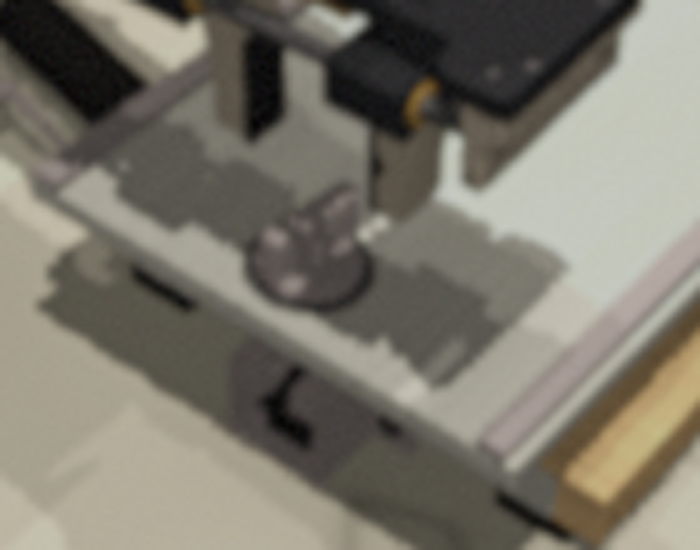

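```bash
python3 - <<'E'
from h import *
from plant import readout
c=dict(vision.get_calibration("wrist"))
s=readout.get_state();print(s['tcp_pos'],s['eef_rot'])
print("flange",unproj(c,(313,222),.093),"bar near end",unproj(c,(311,260),.113), "tcp px",proj(c,s['tcp_pos']))
cs=vision.get_calibration("scene")
print("scene flange",unproj(cs,(260+309/5,200+262/5),.093))
E
python3 - <<'E'
import cv2
b=cv2.imread("pics/w6.png")
cv2.imwrite("pics/w6c.png",cv2.resize(b[170:290,250:400],None,fx=5,fy=5,interpolation=cv2.INTER_CUBIC))
E
```

```text
[ 0.53513854 -0.08861291  0.1198492 ] [ 54.30316891  88.23969269 -16.95610484]
flange [ 0.53191811 -0.08470282  0.093     ] bar near end [ 0.51035419 -0.090347    0.113     ] tcp px [[319.77740966 233.12288467]]
scene flange [ 0.53001335 -0.08491774  0.093     ]
```

View pics/w6c.png

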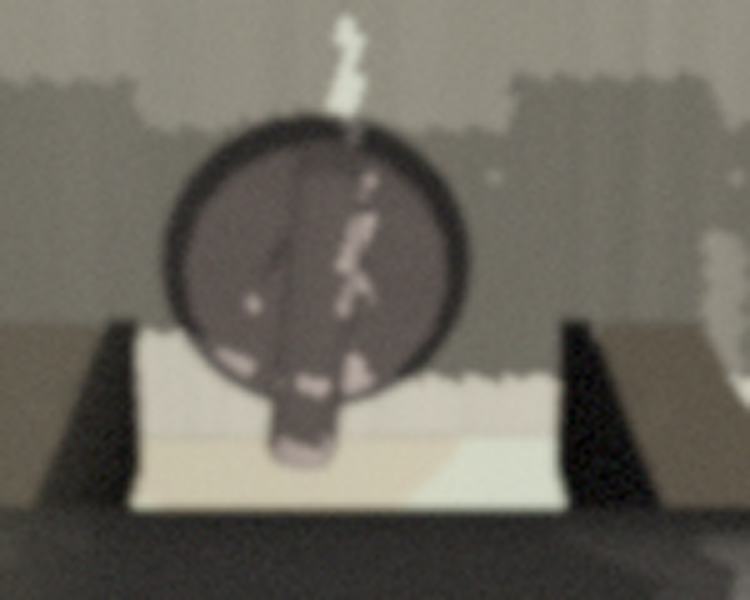

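```bash
python3 -m handwheel '[[[-0.12,0.09,-0.2,0],[0,0,-0.2,0],[0,0,0,0]]]' 50; python3 -c "
from plant import readout
print(readout.get_state()['tcp_pos'])"
```

```text
time_s: 7.05
tcp_pos: [0.5322, -0.0847, 0.1055]
eef_rot: [57.6, 88.0, -13.7]
contact_force: [-0.2, 0.1, 0.5]
gripper_width: 0.0499
[ 0.53222073 -0.08469272  0.10547219]
```

```bash
python3 -m handwheel '[[[-0.05,0,-0.1,0],[-0.02,0,-0.06,0],[0,0,0,0]]]' 24; python3 -m handwheel '[[[0,0,0,0],[0,0,0,0],[0,0,0,0],[0,0,0,0]]]' 0 5;python3 -m handwheel '[[[0,0,0,0],[0,0,0,0]]]' ; python3 -c "
from plant import readout
s=readout.get_state();print(s['tcp_pos'],s['moment'])"
```

```text
time_s: 7.35
tcp_pos: [0.5297, -0.0845, 0.0995]
eef_rot: [58.5, 87.9, -12.8]
contact_force: [-0.5, -0.5, 0.3]
gripper_width: 0.0317
time_s: 7.75
tcp_pos: [0.5301, -0.0845, 0.1]
eef_rot: [58.9, 87.8, -12.4]
contact_force: [-0.6, 0.0, -0.2]
gripper_width: 0.0016
time_s: 7.95
tcp_pos: [0.5302, -0.0845, 0.1001]
eef_rot: [59.0, 87.8, -12.2]
contact_force: [-0.7, 0.8, -0.3]
gripper_width: 0.0009
[ 0.53023442 -0.08446496  0.10014939] [-0.02384714  0.05156941 -0.00081107]
```

```bash
python3 - <<'E'
from h import *
b=vision.capture("wrist");cv2.imwrite("pics/w7.png",cv2.resize(b[150:310,220:420],None,fx=4,fy=3.7,interpolation=cv2.INTER_CUBIC))
b=vision.capture("scene");cv2.imwrite("pics/s7.png",cv2.resize(b[180:290,260:400],None,fx=5,fy=5,interpolation=cv2.INTER_CUBIC))
E
```

```text
(no output)
```

View pics/w7.png

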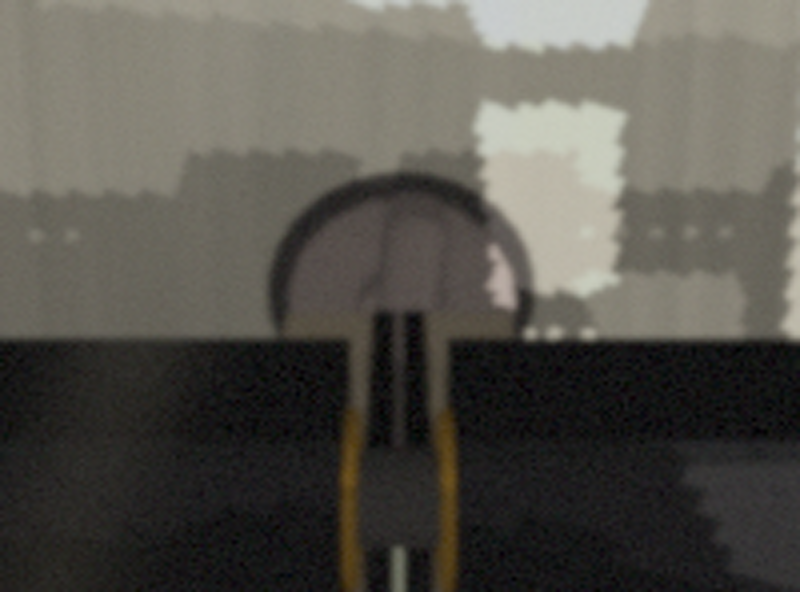

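View pics/s7.png

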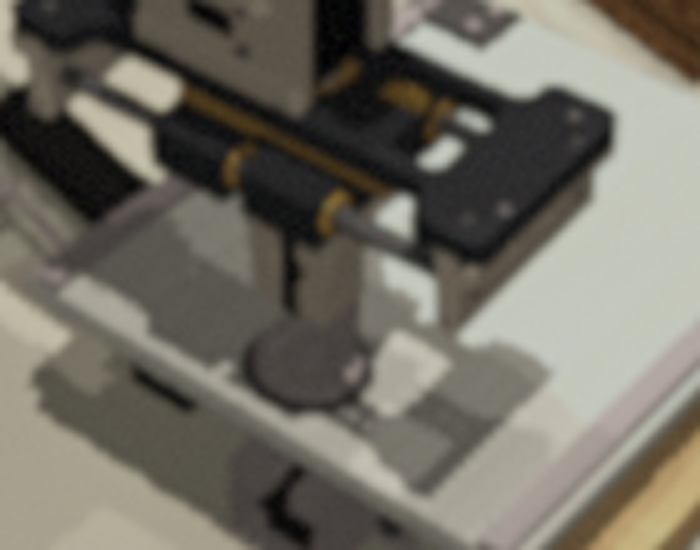

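```bash
python3 - <<'E'
from h import *
from plant import readout
a=vision.capture("wrist");b=vision.capture("scene")
def enh(x):
    return cv2.convertScaleAbs(x,alpha=2.0,beta=-40)
cv2.imwrite("pics/w8.png",cv2.resize(enh(a[180:250,260:380]),None,fx=6,fy=6,interpolation=cv2.INTER_CUBIC))
cv2.imwrite("pics/s8.png",cv2.resize(enh(b[215:275,285:355]),None,fx=9,fy=9,interpolation=cv2.INTER_CUBIC))
s=readout.get_state();print(s['tcp_pos'],s['contact_force'])
cs=vision.get_calibration("scene");cw=vision.get_calibration("wrist")
print((proj(cs,s['tcp_pos'])-[285,215])*9,(proj(cw,s['tcp_pos'])-[260,180])*6)
E
```

```text
[ 0.53019445 -0.08445386  0.10009121] [-0.01371117  0.32689494 -0.53229941]
[[331.50916396 309.41228936]] [[358.55288724 318.82568899]]
```

View pics/w8.png

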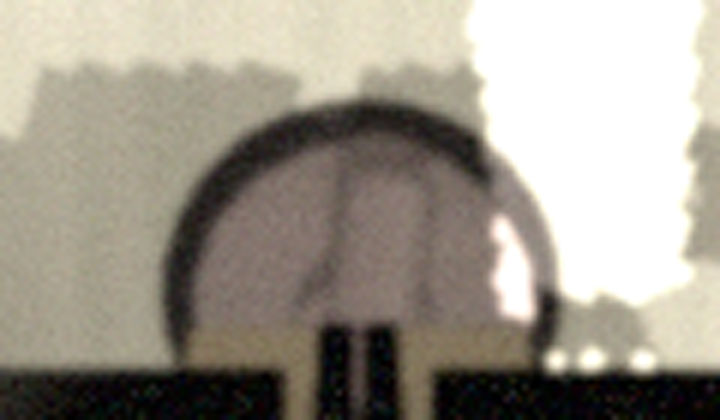

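View pics/s8.png

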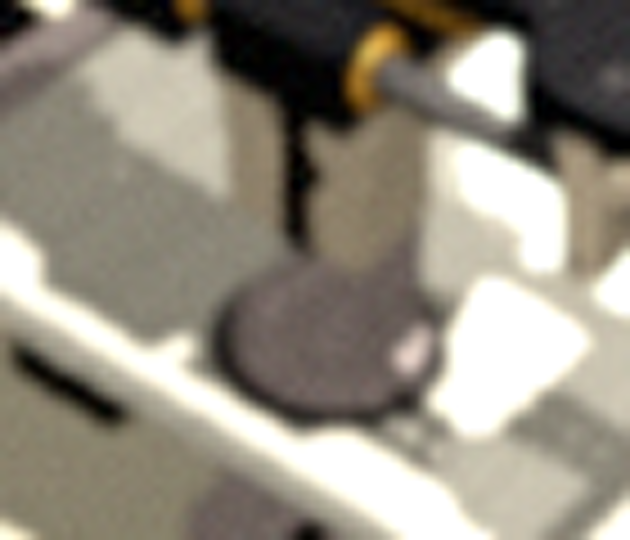

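```bash
python3 - <<'E'
from h import *
cs=vision.get_calibration("scene")
print(proj(cs,[.6686,-.125,.373]), proj(cs,[.5337,-.0888,.1175]))
b=cv2.imread("pics/s1.png")
cv2.imwrite("pics/s1c.png",cv2.resize(b[40:110,380:460],None,fx=8,fy=8,interpolation=cv2.INTER_CUBIC))
E
```

```text
[[418.89672385 100.95095196]] [[325.09632022 243.07097757]]
```

View pics/s1c.png

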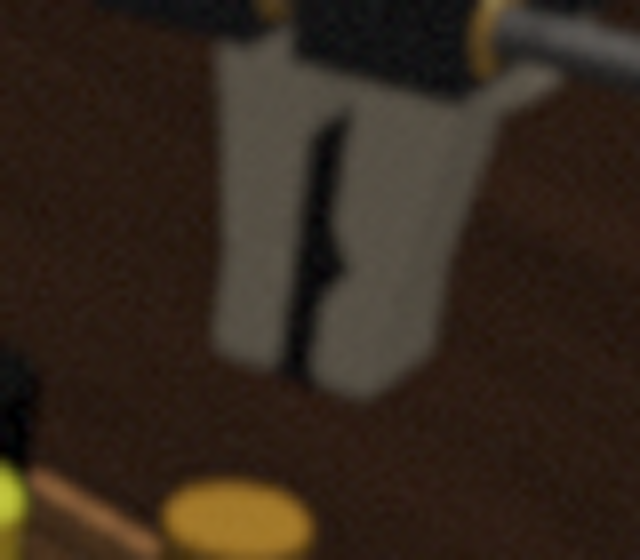

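```bash
python3 -m handwheel '[[[0,0,0,0],[0,0,0,0],[0,0,-0.05,0],[0,0,-0.05,0],[0,0,0,0]]]' 26;  python3 -c "
from h import *
from plant import readout
s=readout.get_state();print(s['tcp_pos'],s['contact_force'])
b=vision.capture('scene');cv2.imwrite('pics/s9.png',cv2.resize(cv2.convertScaleAbs(b[200:280,280:380],alpha=2,beta=-40),None,fx=7,fy=7,interpolation=cv2.INTER_CUBIC))
b=vision.capture('wrist');cv2.imwrite('pics/w9.png',cv2.resize(cv2.convertScaleAbs(b[180:280,240:400],alpha=2,beta=-40),None,fx=5,fy=5,interpolation=cv2.INTER_CUBIC))
"
```

```text
time_s: 8.65
tcp_pos: [0.5301, -0.0844, 0.0957]
eef_rot: [58.9, 87.8, -12.3]
contact_force: [0.0, 0.1, -0.3]
gripper_width: 0.0256
[ 0.53011984 -0.08443424  0.09566962] [ 0.01864248  0.05386407 -0.26068472]
```

View pics/s9.png

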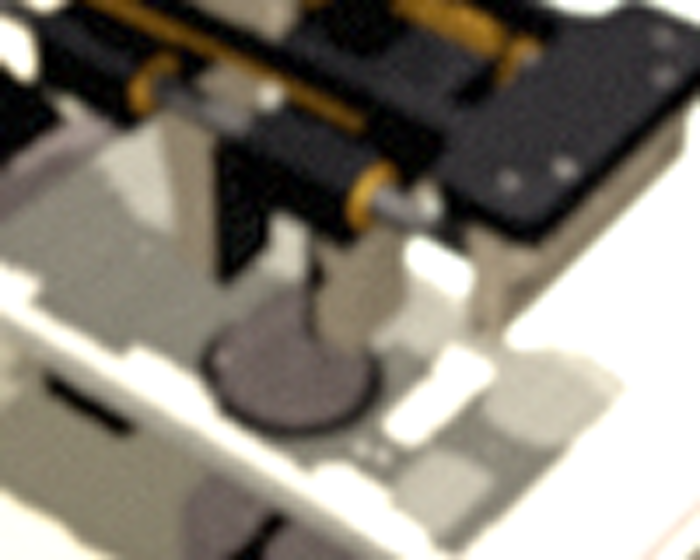

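View pics/w9.png

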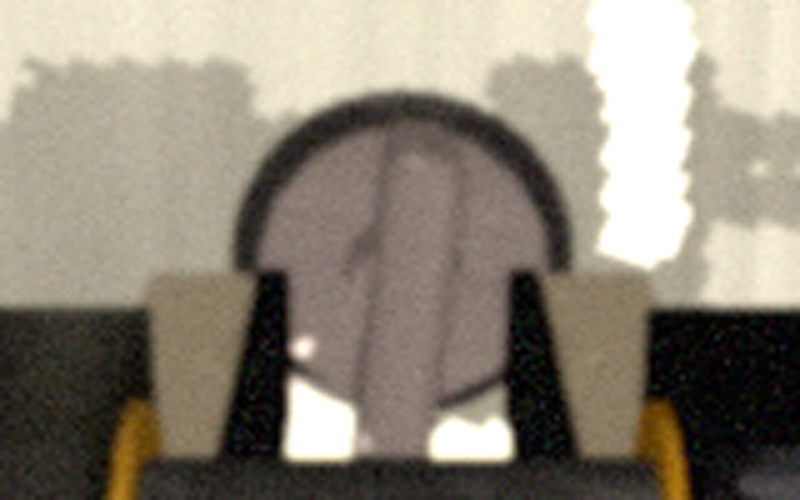

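```bash
python3 -m handwheel '[[[0,0,-0.05,0],[0,0,-0.05,0],[0,0,-0.05,0],[0,0,-0.05,0],[0,0,0,0]]]';python3 -m handwheel '[[[0,0,-0.04,0],[0,0,0,0]]]';python3 -m handwheel '[[[0,0,-0.04,0],[0,0,0,0]]]'
```

```text
time_s: 9.25
tcp_pos: [0.5303, -0.0844, 0.0872]
eef_rot: [59.1, 87.8, -12.2]
contact_force: [-0.3, 0.1, 0.3]
gripper_width: 0.026
time_s: 9.45
tcp_pos: [0.5302, -0.0845, 0.0854]
eef_rot: [58.9, 87.8, -12.4]
contact_force: [-0.2, 0.1, 0.3]
gripper_width: 0.0262
time_s: 9.65
tcp_pos: [0.5303, -0.0845, 0.0837]
eef_rot: [59.0, 87.8, -12.3]
contact_force: [0.6, -0.4, -0.5]
gripper_width: 0.026
```

```bash
python3 -m handwheel '[[[0,0,0,0],[0,0,0,0],[0,0,0,0],[0,0,0,0]]]' 0 8;  python3 -c "
from h import *
from plant import readout
s=readout.get_state();print(s['tcp_pos'],s['contact_force'])
b=vision.capture('scene');cv2.imwrite('pics/s10.png',cv2.resize(cv2.convertScaleAbs(b[200:280,280:380],alpha=2,beta=-40),None,fx=7,fy=7,interpolation=cv2.INTER_CUBIC))
"
```

```text
time_s: 10.05
tcp_pos: [0.5314, -0.0855, 0.0841]
eef_rot: [57.4, 87.7, -13.8]
contact_force: [-0.4, 2.1, -1.9]
gripper_width: 0.0102
[ 0.53141582 -0.08553719  0.0840786 ] [-0.42174898  2.07528528 -1.86960683]
```

View pics/s10.png

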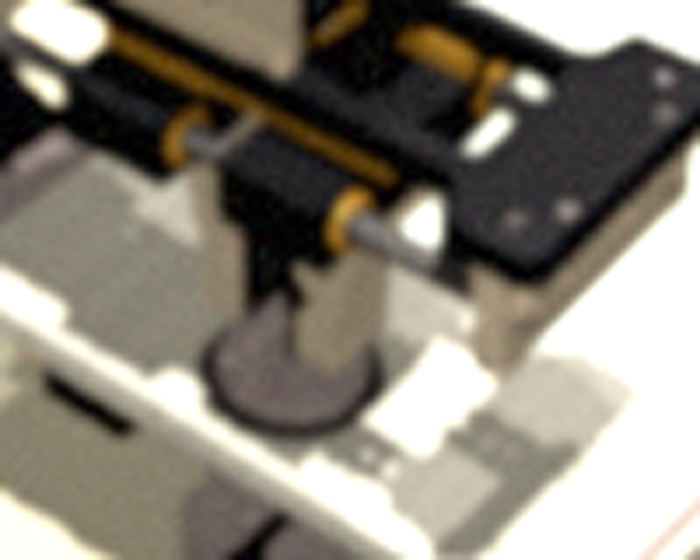

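```bash
python3 -m handwheel '[[[0,0,0,0],[0,0,0,0]]]' 0 40; for i in 1; do python3 -m handwheel '[[[0,0,-0.03,0],[0,0,-0.03,0]]]'; done; python3 -c "
from plant import readout
s=readout.get_state();print(s['tcp_pos'],s['contact_force'],s['moment'])"
```

```text
time_s: 10.3
tcp_pos: [0.5313, -0.0854, 0.084]
eef_rot: [57.6, 87.7, -13.6]
contact_force: [0.7, -0.7, -1.7]
gripper_width: 0.0093
time_s: 10.5
tcp_pos: [0.5313, -0.0855, 0.083]
eef_rot: [57.1, 87.7, -14.1]
contact_force: [-3.8, 0.6, 10.2]
gripper_width: 0.0095
[ 0.53132902 -0.08553597  0.08296916] [-3.77196457  0.55511935 10.22912414] [ 0.32361684  1.58794268 -0.02857534]
```

```bash
python3 -m handwheel '[[[0,0,-0.03,0],[0,0,-0.03,0]]]'; python3 -c "
from plant import readout
s=readout.get_state();print(s['tcp_pos'],s['contact_force'],s['moment'])"
```

```text
time_s: 10.7
tcp_pos: [0.5313, -0.0856, 0.0825]
eef_rot: [56.8, 87.6, -14.4]
contact_force: [-5.2, -0.1, 10.7]
gripper_width: 0.0096
[ 0.53126561 -0.08556097  0.08253854] [-5.22654615 -0.14524727 10.71165362] [ 0.29173009  1.60800908 -0.08114791]
```

```bash
python3 -m handwheel '[[[0,0,-0.04,0],[0,0,-0.04,0]]]'; python3 -c "
from plant import readout
s=readout.get_state();print(s['tcp_pos'],s['contact_force'],s['moment'])"
```

```text
time_s: 10.9
tcp_pos: [0.5311, -0.0856, 0.0815]
eef_rot: [56.5, 87.6, -14.6]
contact_force: [-5.3, 0.2, 10.9]
gripper_width: 0.0097
[ 0.53114918 -0.08562798  0.08149918] [-5.2880935   0.21941506 10.93675815] [ 0.24319873  1.70154633 -0.07455736]
```

```bash
python3 -m handwheel '[[[0,0,-0.04,0],[0,0,-0.04,0]]]'; python3 -c "
from h import *
from plant import readout
s=readout.get_state();print(s['tcp_pos'],s['contact_force'],s['moment'])
b=vision.capture('scene');cv2.imwrite('pics/s11.png',cv2.resize(cv2.convertScaleAbs(b[200:310,260:400],alpha=1.7,beta=-20),None,fx=5,fy=5,interpolation=cv2.INTER_CUBIC))
"
```

```text
time_s: 11.1
tcp_pos: [0.531, -0.0857, 0.0805]
eef_rot: [56.3, 87.5, -14.7]
contact_force: [-5.1, 0.3, 10.5]
gripper_width: 0.0095
[ 0.53104258 -0.08565458  0.08052116] [-5.0636183   0.27340939 10.52075245] [0.29778016 1.69516545 0.0055045 ]
```

View pics/s11.png

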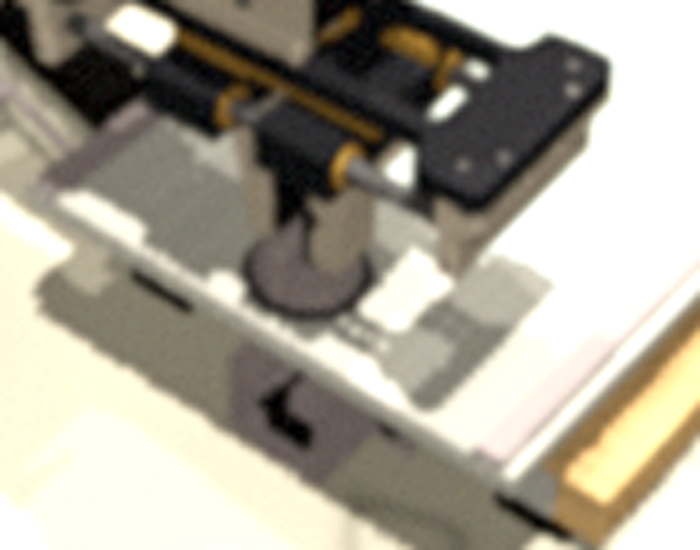

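```bash
python3 -m handwheel '[[[0,0,-0.04,0],[0,0,-0.04,0]]]'; python3 -c "
from plant import readout
s=readout.get_state();print(s['tcp_pos'],s['contact_force'],s['moment'])"
```

```text
time_s: 11.35
tcp_pos: [0.5309, -0.0857, 0.0796]
eef_rot: [56.3, 87.5, -14.7]
contact_force: [-5.0, 0.4, 11.8]
gripper_width: 0.0098
[ 0.53094664 -0.08572628  0.07959903] [-4.98590847  0.38496576 11.77009356] [ 0.31053978  1.70207957 -0.05339511]
```

```bash
python3 -m handwheel '[[[0,0,-0.04,0],[0,0,-0.04,0]]]'; python3 -c "
from plant import readout
s=readout.get_state();print(s['tcp_pos'],s['contact_force'],s['moment'])"
```

```text
time_s: 11.55
tcp_pos: [0.5309, -0.0858, 0.0787]
eef_rot: [56.3, 87.4, -14.7]
contact_force: [-5.0, 0.6, 11.9]
gripper_width: 0.0099
[ 0.53087054 -0.08576875  0.07874747] [-5.04065561  0.59676628 11.86903632] [ 0.31970297  1.7392585  -0.05076518]
```

```bash
python3 -m handwheel '[[[0,0,-0.04,0],[0,0,-0.04,0]]]'; python3 -c "
from plant import readout
s=readout.get_state();print(s['tcp_pos'],s['contact_force'],s['moment'])"
```

```text
time_s: 11.75
tcp_pos: [0.5308, -0.0858, 0.0779]
eef_rot: [56.3, 87.3, -14.6]
contact_force: [-4.9, -0.0, 12.5]
gripper_width: 0.0094
[ 0.53081563 -0.08581679  0.07792644] [-4.90533015e+00 -2.97709840e-03  1.24735954e+01] [ 0.34694554  1.73956117 -0.01553213]
```

```bash
python3 -m handwheel '[[[0,0,-0.04,0],[0,0,-0.04,0]]]'; python3 -c "
from plant import readout
s=readout.get_state();print(s['tcp_pos'],s['contact_force'],s['moment'])"
```

```text
time_s: 11.95
tcp_pos: [0.5307, -0.0858, 0.0771]
eef_rot: [56.4, 87.2, -14.5]
contact_force: [-5.3, 1.0, 11.5]
gripper_width: 0.0095
[ 0.53072046 -0.08584803  0.07714878] [-5.3392844   1.01618443 11.5454863 ] [ 0.38068041  1.74309931 -0.03512685]
```

```bash
python3 -m handwheel '[[[0,0,-0.04,0],[0,0,-0.04,0]]]'; python3 -c "
from plant import readout
s=readout.get_state();print(s['tcp_pos'],s['contact_force'],s['moment'])"
```

```text
time_s: 12.15
tcp_pos: [0.5307, -0.0859, 0.0764]
eef_rot: [56.5, 87.2, -14.4]
contact_force: [-5.1, 0.9, 11.9]
gripper_width: 0.0095
[ 0.53068024 -0.08591645  0.07641634] [-5.06923619  0.9028965  11.8507404 ] [ 0.3540116   1.78223028 -0.07105694]
```

```bash
python3 -m handwheel '[[[0,0,-0.04,0],[0,0,-0.04,0]]]'; python3 -c "
from plant import readout
s=readout.get_state();print(s['tcp_pos'],s['contact_force'],s['moment'])"
```

```text
time_s: 12.35
tcp_pos: [0.5307, -0.0859, 0.0757]
eef_rot: [56.6, 87.1, -14.2]
contact_force: [-5.8, 0.1, 11.7]
gripper_width: 0.0093
[ 0.53065092 -0.0859363   0.07571901] [-5.81757888  0.10560715 11.68159969] [ 0.44011565  1.8596227  -0.02826383]
```

```bash
python3 -m handwheel '[[[0,0,-0.05,0],[0,0,-0.05,0]]]'; python3 -c "
from plant import readout
s=readout.get_state();print(s['tcp_pos'],s['contact_force'],s['moment'])"
```

```text
time_s: 12.55
tcp_pos: [0.5305, -0.086, 0.0743]
eef_rot: [56.7, 87.0, -14.1]
contact_force: [-5.5, 0.1, 13.1]
gripper_width: 0.0096
[ 0.53051522 -0.0860053   0.07426147] [-5.46698933  0.08123693 13.117148  ] [ 0.4128406   1.88926072 -0.04426686]
```

```bash
python3 -m handwheel '[[[0,0,-0.05,0],[0,0,-0.05,0]]]'; python3 -c "
from h import *
from plant import readout
s=readout.get_state();print(s['tcp_pos'],s['contact_force'],s['moment'])
b=vision.capture('scene');cv2.imwrite('pics/s12.png',cv2.resize(cv2.convertScaleAbs(b[200:310,260:400],alpha=1.7,beta=-20),None,fx=5,fy=5,interpolation=cv2.INTER_CUBIC))
"
```

```text
time_s: 12.75
tcp_pos: [0.5304, -0.0861, 0.0728]
eef_rot: [56.8, 86.9, -14.0]
contact_force: [-6.4, 0.6, 13.3]
gripper_width: 0.0094
[ 0.53041285 -0.08608141  0.07279205] [-6.3512205   0.62079378 13.30171667] [ 0.39250693  1.92716426 -0.08186882]
```

View pics/s12.png

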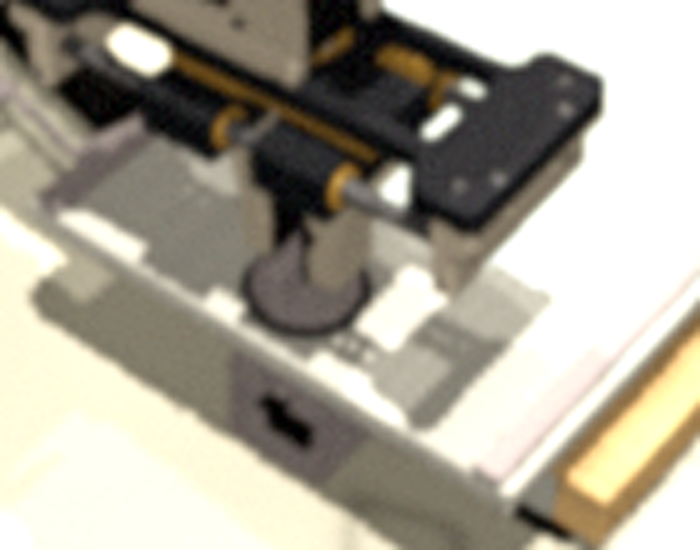

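```bash
python3 -m handwheel '[[[0,0,-0.05,0],[0,0,-0.05,0]]]'; python3 -c "
from plant import readout
s=readout.get_state();print(s['tcp_pos'],s['contact_force'],s['moment'])"
```

```text
time_s: 13.0
tcp_pos: [0.5303, -0.0861, 0.0713]
eef_rot: [56.9, 86.8, -13.9]
contact_force: [-6.5, 0.2, 13.2]
gripper_width: 0.01
[ 0.53027845 -0.08614469  0.07126466] [-6.48651196  0.16813965 13.18669364] [ 0.41496477  1.89621206 -0.08510382]
```

```bash
python3 -m handwheel '[[[0,0,-0.05,0],[0,0,-0.05,0]]]'; python3 -c "
from plant import readout
s=readout.get_state();print(s['tcp_pos'],s['contact_force'],s['moment'])"
```

```text
time_s: 13.2
tcp_pos: [0.5302, -0.0862, 0.0698]
eef_rot: [57.0, 86.8, -13.7]
contact_force: [-6.3, 0.8, 13.3]
gripper_width: 0.0095
[ 0.53019194 -0.08619131  0.06983662] [-6.30119462  0.75802537 13.28488055] [ 0.39349744  1.89238516 -0.07710284]
```

```bash
python3 -m handwheel '[[[0,0,-0.05,0],[0,0,-0.05,0]]]'; python3 -c "
from plant import readout
s=readout.get_state();print(s['tcp_pos'],s['contact_force'],s['moment'])"
```

```text
time_s: 13.4
tcp_pos: [0.5301, -0.0863, 0.0684]
eef_rot: [57.0, 86.7, -13.6]
contact_force: [-5.9, 1.3, 13.1]
gripper_width: 0.0097
[ 0.5301006  -0.08625965  0.06844816] [-5.90760973  1.34879722 13.08361918] [ 0.39858146  1.86351758 -0.07106123]
```

```bash
python3 -c "
from h import *
from plant import readout
b=vision.capture('scene');cv2.imwrite('pics/s13.png',cv2.resize(cv2.convertScaleAbs(b[200:310,260:400],alpha=1.7,beta=-20),None,fx=5,fy=5,interpolation=cv2.INTER_CUBIC))
b=vision.capture('wrist');cv2.imwrite('pics/w13.png',b)
s=readout.get_state();print(s['tcp_pos'],s['contact_force'],s['moment'])
"
```

```text
[ 0.5301138  -0.08624609  0.06834997] [-6.14532667  0.87340566 11.80548826] [ 0.28887398  1.7358196  -0.06214155]
```

View pics/s13.png

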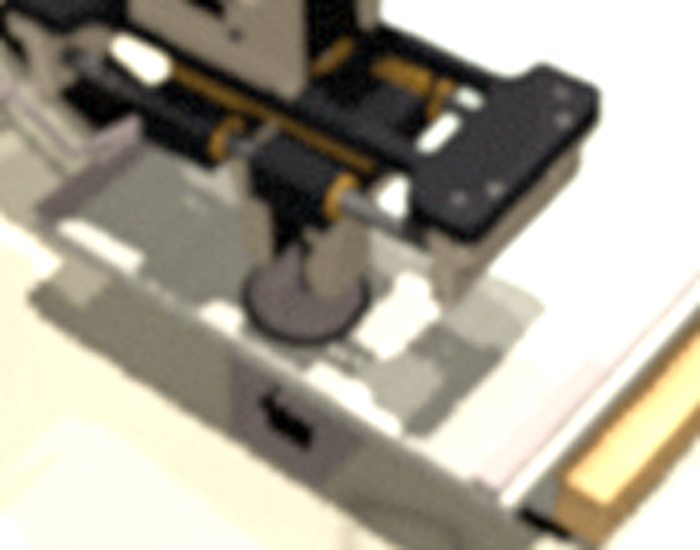

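View pics/w13.png

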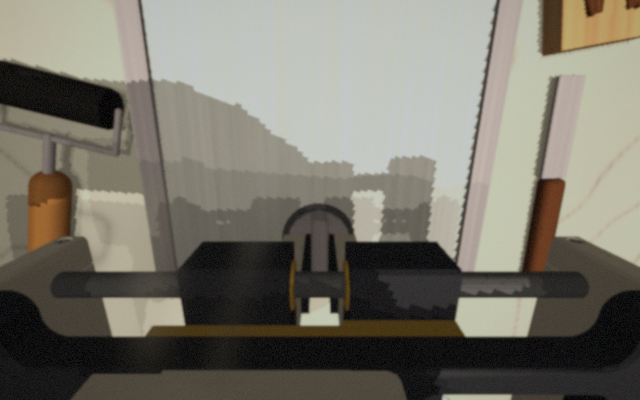

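```bash
python3 -m handwheel '[[[0,0,-0.05,0],[0,0,-0.05,0]]]'; python3 -c "
from plant import readout
s=readout.get_state();print(s['tcp_pos'],s['contact_force'],s['moment'])"
```

```text
time_s: 13.7
tcp_pos: [0.5301, -0.0863, 0.067]
eef_rot: [57.1, 86.6, -13.5]
contact_force: [-6.7, 1.2, 13.4]
gripper_width: 0.0095
[ 0.53006942 -0.0862739   0.06696727] [-6.65410735  1.18244154 13.42474581] [ 0.4458284   1.92873159 -0.01922381]
```

```bash
python3 -m handwheel '[[[0,0,-0.05,0],[0,0,-0.05,0]]]'; python3 -c "
from plant import readout
s=readout.get_state();print(s['tcp_pos'],s['contact_force'],s['moment'])"
```

```text
time_s: 13.9
tcp_pos: [0.53, -0.0863, 0.0656]
eef_rot: [57.2, 86.5, -13.4]
contact_force: [-6.3, -0.4, 12.9]
gripper_width: 0.0094
[ 0.52995759 -0.08634373  0.06556858] [-6.34496698 -0.40276948 12.86833057] [ 0.44041336  2.00136855 -0.03822958]
```

```bash
python3 -m handwheel '[[[0,0,-0.05,0],[0,0,-0.05,0]]]'; python3 -c "
from plant import readout
s=readout.get_state();print(s['tcp_pos'],s['contact_force'],s['moment'])"
```

```text
time_s: 14.1
tcp_pos: [0.5299, -0.0864, 0.0642]
eef_rot: [57.3, 86.4, -13.3]
contact_force: [-6.4, -0.1, 13.5]
gripper_width: 0.0096
[ 0.52989241 -0.0863819   0.06417697] [-6.43944645 -0.13033197 13.4803894 ] [ 4.01182513e-01  1.95137786e+00 -1.37328468e-03]
```

```bash
python3 -m handwheel '[[[0,0,-0.05,0],[0,0,-0.05,0]]]'; python3 -c "
from plant import readout
s=readout.get_state();print(s['tcp_pos'],s['contact_force'],s['moment'])"
```

```text
time_s: 14.3
tcp_pos: [0.5299, -0.0864, 0.063]
eef_rot: [57.4, 86.3, -13.1]
contact_force: [-8.4, 0.8, 17.9]
gripper_width: 0.0097
[ 0.52992731 -0.08640629  0.062983  ] [-8.37342758  0.84801434 17.91482222] [0.64596316 2.42603429 0.03771678]
```

```bash
python3 -m handwheel '[[[0,0,-0.05,0],[0,0,-0.05,0]]]'; python3 -c "
from h import *
from plant import readout
s=readout.get_state();print(s['tcp_pos'],s['contact_force'],s['moment'])
b=vision.capture('scene');cv2.imwrite('pics/s14.png',cv2.resize(cv2.convertScaleAbs(b[200:310,260:400],alpha=1.7,beta=-20),None,fx=5,fy=5,interpolation=cv2.INTER_CUBIC))"
```

```text
time_s: 14.5
tcp_pos: [0.53, -0.0864, 0.0625]
eef_rot: [57.4, 86.2, -13.0]
contact_force: [-9.6, 1.3, 20.8]
gripper_width: 0.0096
[ 0.52998629 -0.08642807  0.06250324] [-9.58812022  1.29205745 20.82166508] [ 0.91627558  2.95993431 -0.0200846 ]
```

View pics/s14.png

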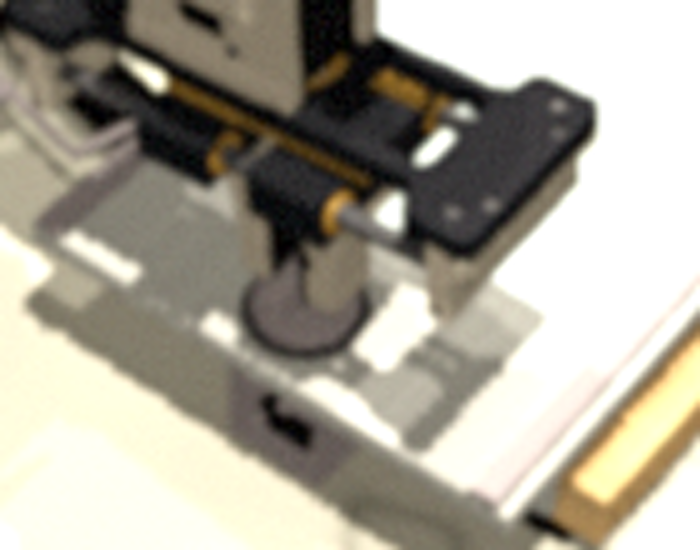

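```bash
python3 -m handwheel '[[[0,0,-0.03,-0.4],[0,0,-0.035,-0.4]]]'; python3 -c "
from plant import readout
s=readout.get_state();print(s['tcp_pos'],s['contact_force'],s['moment'],s['eef_rot'][2]-s['eef_rot'][0])"
```

```text
time_s: 14.75
tcp_pos: [0.5299, -0.0866, 0.0629]
eef_rot: [57.6, 86.1, -16.9]
contact_force: [-5.5, 0.4, 12.3]
gripper_width: 0.0092
[ 0.52989936 -0.08655345  0.06292359] [-5.51652173  0.39163591 12.28491642] [ 0.25975201  1.88856947 -0.00724932] -74.50474578774104
```

```bash
python3 -m handwheel '[[[0,0,-0.042,-0.5],[0,0,-0.042,-0.5]]]'; python3 -c "
from plant import readout
s=readout.get_state();print(s['tcp_pos'],s['contact_force'],s['moment'],s['eef_rot'][2]-s['eef_rot'][0])"
```

```text
time_s: 14.95
tcp_pos: [0.53, -0.0868, 0.0628]
eef_rot: [57.7, 86.0, -22.0]
contact_force: [-8.3, 1.3, 17.9]
gripper_width: 0.0094
[ 0.52996634 -0.08677102  0.06284244] [-8.33740646  1.2693519  17.86199873] [ 0.54489826  2.62410604 -0.06580732] -79.63843314111513
```

```bash
python3 -m handwheel '[[[0,0,-0.042,-0.6],[0,0,-0.042,-0.6]]]'; python3 -c "
from plant import readout
s=readout.get_state();print(s['tcp_pos'],s['contact_force'],s['moment'],s['eef_rot'][2]-s['eef_rot'][0])"
```

```text
time_s: 15.15
tcp_pos: [0.5299, -0.087, 0.0628]
eef_rot: [57.8, 85.9, -28.0]
contact_force: [-8.3, 0.9, 17.5]
gripper_width: 0.0095
[ 0.52988763 -0.08697553  0.06282974] [-8.31485886  0.90893033 17.46684836] [ 0.48571566  2.54650329 -0.06097279] -85.82108277343755
```

```bash
python3 -m handwheel '[[[0,0,-0.04,-0.8],[0,0,-0.04,-0.8],[0,0,-0.04,-0.8]]]'; python3 -c "
from plant import readout
s=readout.get_state();print(s['tcp_pos'],s['contact_force'],s['moment'],s['eef_rot'][2]-s['eef_rot'][0])"
```

```text
time_s: 15.45
tcp_pos: [0.5297, -0.0874, 0.0629]
eef_rot: [58.3, 85.7, -39.9]
contact_force: [-6.7, 1.1, 16.6]
gripper_width: 0.0097
[ 0.52971752 -0.08741284  0.06285402] [-6.70675572  1.05170614 16.55632078] [ 0.45621406  2.41795421 -0.13448859] -98.22154351902083
```

```bash
python3 -m handwheel '[[[0,0,-0.04,-0.8],[0,0,-0.04,-0.8],[0,0,-0.04,-0.8]]]'; python3 -c "
from plant import readout
s=readout.get_state();print(s['tcp_pos'],s['contact_force'],s['moment'],s['eef_rot'][2]-s['eef_rot'][0])"
```

```text
time_s: 15.75
tcp_pos: [0.5294, -0.0878, 0.0628]
eef_rot: [59.0, 85.6, -51.7]
contact_force: [-7.4, 1.0, 16.4]
gripper_width: 0.0094
[ 0.52942136 -0.08778498  0.06284098] [-7.44378341  0.97418292 16.43992801] [ 0.53842241  2.48183449 -0.13507164] -110.66635870016906
```

```bash
python3 -m handwheel '[[[0,0,-0.04,-0.8],[0,0,-0.04,-0.8],[0,0,-0.04,-0.8],[0,0,-0.04,-0.8]]]'; python3 -c "
from plant import readout
s=readout.get_state();print(s['tcp_pos'],s['contact_force'],s['moment'],s['eef_rot'][2]-s['eef_rot'][0])"
```

```text
time_s: 16.15
tcp_pos: [0.5289, -0.0882, 0.0628]
eef_rot: [60.2, 85.4, -67.0]
contact_force: [-8.6, 1.3, 16.7]
gripper_width: 0.0095
[ 0.52891314 -0.08819546  0.06283115] [-8.59583354  1.26031843 16.74847063] [ 0.69837153  2.52613096 -0.12127163] -127.26685575566914
```

```bash
python3 -m handwheel '[[[0,0,-0.04,-0.8],[0,0,-0.04,-0.8],[0,0,-0.04,-0.8]]]'; python3 -c "
from h import *
from plant import readout
s=readout.get_state();print(s['tcp_pos'],s['contact_force'],s['moment'],s['eef_rot'][2]-s['eef_rot'][0])
b=vision.capture('scene');cv2.imwrite('pics/s15.png',cv2.resize(cv2.convertScaleAbs(b[190:300,260:400],alpha=1.7,beta=-20),None,fx=5,fy=5,interpolation=cv2.INTER_CUBIC))"
```

```text
time_s: 16.45
tcp_pos: [0.5285, -0.0884, 0.0628]
eef_rot: [61.4, 85.4, -78.3]
contact_force: [-6.7, -0.3, 15.7]
gripper_width: 0.0097
[ 0.52848425 -0.08840847  0.06282343] [-6.73305981 -0.3150345  15.73233932] [ 0.58801643  2.41085787 -0.17474211] -139.72320211239622
```

View pics/s15.png

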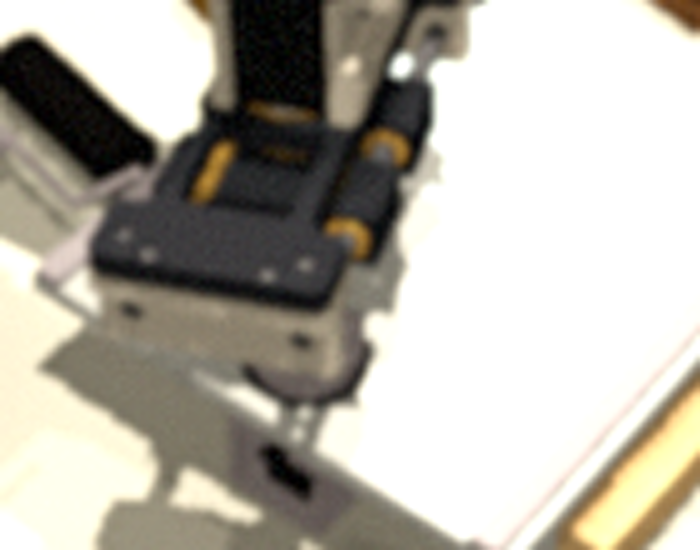

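```bash
python3 -m handwheel '[[[0,0,-0.04,-0.8],[0,0,-0.04,-0.8],[0,0,-0.04,-0.8],[0,0,-0.04,-0.8],[0,0,-0.04,-0.6]]]'; python3 -c "
from plant import readout
s=readout.get_state();print(s['tcp_pos'],s['contact_force'],s['moment'],s['eef_rot'][2]-s['eef_rot'][0])"
```

```text
time_s: 17.0
tcp_pos: [0.5277, -0.0885, 0.0628]
eef_rot: [63.4, 85.3, -96.3]
contact_force: [-7.2, 2.2, 17.1]
gripper_width: 0.01
[ 0.52771577 -0.08854848  0.06275305] [-7.16879107  2.21092508 17.12675307] [ 0.89641604  2.48943083 -0.14987492] -159.62157397252116
```

```bash
python3 -m handwheel '[[[0,0,-0.03,-0.4],[0,0,0,0],[0,0,0.02,0]]]'; python3 -m handwheel '[[[0,0,0.03,0],[0,0,0.03,0],[0,0,0.03,0]]]'; python3 -c "
from plant import readout
s=readout.get_state();print(s['tcp_pos'],s['contact_force'],s['moment'],s['eef_rot'][2]-s['eef_rot'][0])"
```

```text
time_s: 17.3
tcp_pos: [0.5278, -0.0884, 0.0658]
eef_rot: [64.8, 85.3, -97.0]
contact_force: [-1.8, 0.4, 8.0]
gripper_width: 0.0095
time_s: 17.6
tcp_pos: [0.528, -0.0881, 0.0691]
eef_rot: [65.7, 85.3, -96.1]
contact_force: [8.3, -8.2, -22.2]
gripper_width: 0.0096
[ 0.52796543 -0.08812452  0.06905015] [  8.28089461  -8.16402704 -22.19415339] [-1.1732862  -3.50541986  0.29443706] -161.8290248778837
```

```bash
python3 -m handwheel '[[[0,0,-0.015,0],[0,0,0,0],[0,0,0,0]]]'; python3 -m handwheel '[[[0,0,0,0],[0,0,0,0],[0,0,0,0]]]' 30; python3 -m handwheel '[[[0,0,0.2,0],[0,0,0.4,0],[0,0,0.8,0],[0,0,0.8,0],[0,0,0.8,0],[0,0,0.8,0],[-0.5,0,0.5,0],[0,0,0,0]]]'; python3 -c "
from plant import readout
s=readout.get_state();print(s['tcp_pos'],s['contact_force'],s['moment'],s['eef_rot'][2]-s['eef_rot'][0])"
```

```text
time_s: 17.9
tcp_pos: [0.5281, -0.0883, 0.0687]
eef_rot: [65.9, 85.3, -95.9]
contact_force: [0.3, -2.2, -0.2]
gripper_width: 0.0095
time_s: 18.2
tcp_pos: [0.528, -0.0879, 0.0685]
eef_rot: [65.7, 85.3, -96.1]
contact_force: [-0.8, 0.4, -0.2]
gripper_width: 0.027
time_s: 19.0
tcp_pos: [0.5055, -0.0882, 0.2504]
eef_rot: [64.9, 85.3, -96.9]
contact_force: [-0.2, -0.1, -0.6]
gripper_width: 0.0301
[ 0.50548422 -0.08817427  0.25044598] [-0.17057576 -0.12146491 -0.583062  ] [ 0.35374136 -0.13575094  0.02577297] -161.7587079965987
```

Move clear and look.

```bash
python3 -m handwheel '[[[-0.6,0,0.6,0],[-0.8,0,0.6,0],[-0.6,0.8,0,0],[0,0.9,0,0],[0,0.9,0,0],[0,0.9,0,0],[0,0.9,0,0],[0,0,0,0]]]'; python3 -c "
from h import *
b=vision.capture('scene');cv2.imwrite('pics/s16.png',cv2.resize(b[200:310,260:400],None,fx=5,fy=5,interpolation=cv2.INTER_CUBIC))
b=vision.capture('top');cv2.imwrite('pics/t16.png',b);cv2.imwrite('pics/t16c.png',cv2.resize(b[95:245,280:480],None,fx=4,fy=4,interpolation=cv2.INTER_CUBIC))
"
```

```text
time_s: 19.8
tcp_pos: [0.4211, 0.0931, 0.3007]
eef_rot: [66.0, 85.5, -95.9]
contact_force: [-0.7, -0.3, -0.1]
gripper_width: 0.0305
```

View pics/s16.png

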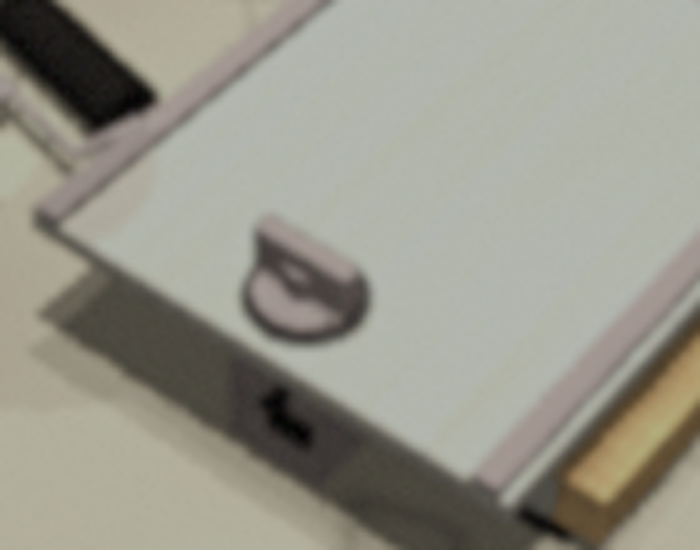

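View pics/t16c.png

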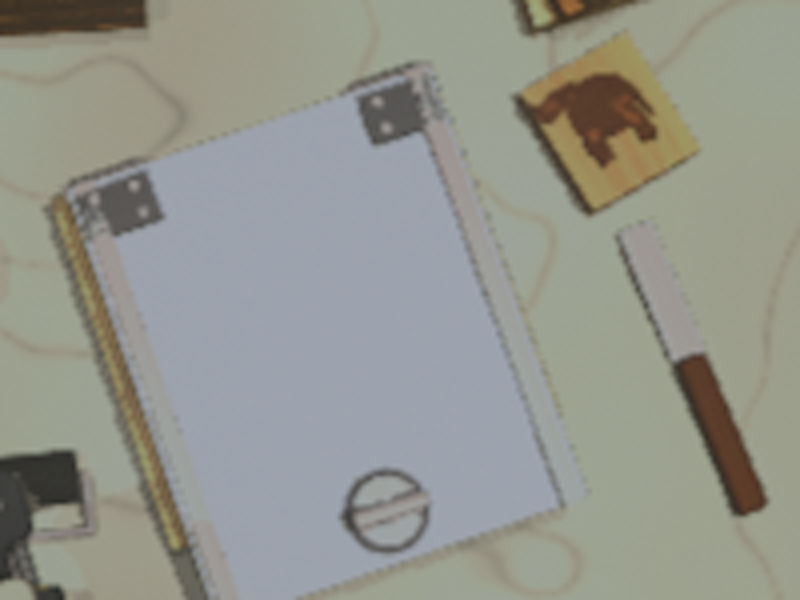

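View pics/t16.png

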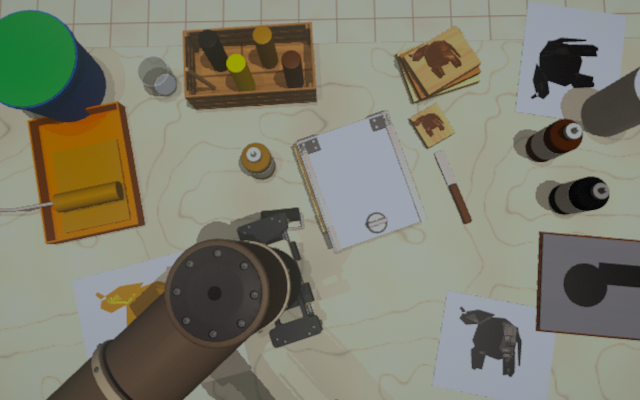

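```bash
python3 -c "
from plant import close_job
print(close_job())"
```

```text
the job is handed in; nothing more can be done
None
```

The proof is taken: the platen is down on the block, the wing is locked a quarter turn clockwise, and I handed the job in at about 20 s.

- **Platen:** I swung it down with the closed fingertips until it sank by itself onto the block.
- **Press:** The push held at 10–13 N through the packing, then climbed where the stud met the buffer. It peaked at 20.8 N, which is over the 15–18 N you gave as right but under the 25 N that forces it. I estimate about 7 N on the buffer at that point.
- **Turn:** I eased back to about 16–18 N and turned the wing about 90° clockwise, with less than 0.2 N m of resistance.
- **Lock:** When I let it up, the wing rose about 6 mm. A brief upward pull of 22 N then failed to lift it further, so the stud is caught. I relaxed to about 0 N and let go.

**Last checks:** The final pictures show the wing bar square across the press, the platen staying down with nothing touching it, and the knife and spare block where they were. The ochre bottle also looks unmoved. The arm partly hid the brayer from above, but the part in view sits where it was. I judged the platen and wing angles from pictures and the tool's pose, and did not measure the stud's pull after letting go.

**What disagreed:**
- My first attempt to grip the wing closed on air. In the pictures the fingertips sat about 15 mm above the reported TCP, and the grip held after I went lower.
- The tool drifted about 4–5° off vertical while pressing, with no visible effect.

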